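# Restore bench power: touch-latch cover and tripped breaker

### The job

The bench power has tripped. Press the near edge of the smoked cover of the bench power box until its touch catch lets go, take the fingers away so that the cover springs ajar by itself, then push it up from under that edge and right over with the fingertips, without forcing it, until it lies back open on its own. Then push the blue toggle of the tripped breaker over to on (toward the hinge), leaving the black toggle on and the things around the box where they lie (nothing is to be picked up), and come away from everything.

Things in the scene. Friction and masses are not known exactly. Their poses are not given: they have to be found in the camera images.
- power_box: Ivory bench power box screwed to the bench, 190 (its x) x 210 (its y) mm, top deck 100 mm high; origin under its centre, x from its front (toward the robot) to the cover's hinge, y along the breaker row. The cover lies in a well in the deck (x -58 to 62, y -83 to 83 mm): floor at height 62, white breaker faces at height 68, x -20 to 24 mm. In front of the cover lies a flat deck strip 37 mm wide.
- cover (a joint): Cover angle, rad: 0 shut and latched, + opens up; stops at -0.045 (pressed in) and 2.1 (leaning back). Smoked window in a grey frame, 6 mm thick, 162 mm wide, about 180 g, damped hinge. Free edge pressed 2 mm (2-3 N; bottoms at 5 mm): the catch lets go for good and a spring lifts the cover to 0.65 rad. It falls back to 0.65 unless pushed past 1.57, then sinks to 2.1 and stays.
- cover_hinge (a point): Fixed point on the cover's hinge axis at mid width, height 101 mm, box x +66 mm, y 0; axes of the box, the hinge axis along its y. The cover reaches from 6 to 122 mm from this axis; shut, its top is at height 104 mm.
- cover_press (a point): Middle of the three black ridges on the cover's top face, 112 mm from the hinge and 10 mm from the free edge: the spot to press. Moves with the cover; its z is the cover's outward normal.
- cover_edge (a point): Middle of the cover's free edge (the near one when shut), half way through its thickness, 122 mm from the hinge axis; at 0.65 rad it stands 74 mm above the axis. Moves with the cover.
- rcd_toggle (a joint): Angle of the blue toggle of the tripped four-module breaker, rad: 0 off (leaning 0.65 rad toward the front), 0.65 upright, 1.3 on (leaning 0.65 rad toward the hinge). Turns stiffly (about 1.5 N at the tip) and stays where it is left.
- rcd_pivot (a point): Fixed point on the blue toggle's pivot axis (along box y), height 66 mm, box x +2 mm, box y +36 mm; axes of the box.
- rcd_tip (a point): Middle of the tip of the blue toggle, 18 mm from the pivot; the toggle is a bar 24 mm wide and 7 mm thick. Moves with it.
- mcb_toggle (a joint): Angle of the black toggle of the narrower breaker, same sense: it starts on (about 1.25) and must stay on. Bar 27 mm wide, same height and length, its pivot at box y -36 mm.
- tester: Black handheld tester lying on the bench beside the box, 125 x 75 x 22 mm; origin under its centre.
- tape_roll: Roll of tan masking tape lying flat beside the box, 96 mm across, 24 mm high; origin under its centre.
- screwdriver: Screwdriver with a red handle, 170 mm long, lying across in front of the box; origin under the middle.
- adapter: Brass coaxial adapter standing behind the box, 18 mm across, 34 mm high; origin under its centre.

How it is judged:
On the way, in this order (a step that is already met when the one before it is completed fails the run):
1. the catch lets go and the cover stands ajar by itself, no finger on it (value of joint cover between 0.4 and 0.9 rad and contact force between the fingers and cover below 0.05 N), for 0.2 s.
2. the cover is pushed past upright and lies back open (value of joint cover above 1.9 rad), for 0.2 s.
3. the blue toggle is pushed over to on (value of joint rcd_toggle above 1 rad), for 0.1 s.
At the end, for the whole second after the job is handed in: The cover lies back open (over 1.9 rad), the blue toggle is on (over 1.0 rad), the black toggle still on (over 1.0 rad), and tester, tape, screwdriver and adapter within 20 mm of where they were, the adapter upright (value of joint cover above 1.9 rad and value of joint each of rcd_toggle, mcb_toggle above 1 rad and distance of each of tester, tape_roll, screwdriver, adapter from where it was at the start of the episode below 0.02 m and angle between adapter's own z axis and vertical below 0.2 rad); the robot touches nothing.
It fails at once if the black toggle is switched off (value of joint mcb_toggle below 0.65 rad).
It fails at once if a thing lying around the box is shoved or lifted (distance of any of tester, tape_roll, screwdriver, adapter from where it was at the start of the episode above 0.03 m).
It fails at once if the cover is hit or forced hard (contact force between the fingers and cover above 45 N).
It also fails if it takes over 51 s, if anything falls off the work surface, if the arm or the gripper's body presses on something with over 40 N, if the wrist force passes 120 N, or if a joint passes its speed limit or range.

### The arm

A 7-joint arm with a two-finger parallel gripper is mounted at the origin on the work surface. World frame = base frame: x ahead of the robot, y to its left, z up, the work surface at z = 0. Lengths are in m, angles in rad, forces in N, time in s.
With the tool pointing down it reaches from about 0.425 to 0.875 m from the base axis. Payload 4.7 kg.
Tool frame: the origin (TCP) lies midway between the tips of the shut fingers; the grasp point (between the pads) lies 19 mm behind it; z points along the fingers, y is the line along which they close (so a half turn about z gives the same grasp; the last joint's range is limited). The gripper opens to 85 mm and grips with 20 to 120 N. Pads are 22 mm wide; open, the fingers measure 114 mm over their backs; the gripper's body (76 mm by 85 mm) begins 54 mm behind the grasp point. The pads swing forward as they close: fully open they stand 13 mm farther back than shut.
Start: joints at [1.279, 0.321, -0.07, 1.45, 0.023, 1.371, -0.057], TCP at [0.196, -0.62, 0.231] pointing down, gripper open.
Joint ranges: [-2.86, 2.86], [-0.3, 2.09], [-1.38, 1.24], [0.06, 2.45], [-1.56, 4.7], [0.09, 2.05], [-2.69, 2.69]. Speed limits (rad/s): [2.57, 2.57, 3.14, 3.14, 3.14, 3.14, 3.14].

### API

Orientations are given as a unit quaternion [x, y, z, w].
In Python, from cell import env gives the robot as it stands.
- The arm moves only by the shell command python3 -m inch 'ROWS' [FORCE]. ROWS is a JSON object of lists of equal length, an entry for each row: "hand": the opening, from -1 (shut) to 1 (fully open); "travel": the shift along the tool's x, y, z in m, a list of three; "turn": the turn, a rotation vector about the tool's x, y, z in degrees, a list of three. In form: {"hand": [hand, ...], "travel": [[tx, ty, tz], ...], "turn": [[ax, ay, az], ...]}. A call has 1 to 12 rows; each row shifts and turns the commanded pose from where the row before left it, along the tool's axes as they then stand; what a row does not reach is not made up. A row lasts 1/10 s, in which the tool goes at most 50 mm and 8.59 degrees, less where a joint would pass 70% of its speed; a pose out of reach is approached as far as the arm can. A call is refused whole if a number of a shift passes 0.05 or a number of a turn 8.59, either way. A call with a gripper value outside its range is refused whole. The fingers move at their own pace and stop on an object; FORCE is the grip in N (left out, the last holds). Time passes only in rows, so rows that do not move let the fingers close. It gives the time, the measured TCP pose, the force, the opening and the grip force at its end, in the units of the state.
- env.get_obs(): the state, without advancing time (a new reading comes with each control period).
- env.get_image(name): name is "scene" or "top" or "wrist"; returns a dict with "img" (400x640x3 uint8, red, green, blue), "intrinsics" (3x3 intrinsics, pixels), "R" (3x3) and "t" (3): a world point X has camera coordinates R X + t. Camera axes: x right, y down, z forward; pixel columns grow to the right and rows downward; lengths in m; the calibration is good to about 2 mm. A picture is of the moment at which its call begins. There is no depth.
- env.finish_job(): hands the job in; it is judged then, once.
The state is a dict: "clock": time; "q": joint angles; "joint_velocities": joint speeds; "tau": joint torques, N m; "position": TCP position; "eef_rot": TCP orientation; "wrist_force": force on the tool from outside, world axes, zero at the start; "wrist_torque": the same for the moment, N m; "finger_gap": opening from 0.0 (shut) to 1.0 (fully open); "grasp_force": force on a finger pad.
Only numpy, scipy, OpenCV 4.12 (cv2) and the standard library are available. Lean on these libraries where they do the work, as an engineer would, in place of code of your own. Each camera call takes 0.05 s, during which the arm holds its last target. There are 200 camera calls.

## Working session

There is one attempt and no reset: what is moved stays moved. The work goes in short steps, Python scripts to look and compute and a shell command to move; the robot and the scene stay as the last step left them, time stands still between calls to the robot, and variables do not carry over. Pictures are saved under pics/ and viewed, at most 10 in all, crops included, and the job is handed in when it is done.

```bash
mkdir -p pics; ls; python3 - <<'E'
from cell import env
import cv2,json
o=env.get_obs(); print({k:o[k] for k in('clock','position','eef_rot','wrist_force','finger_gap')})
for n in('top','scene'):
    d=env.get_image(n); cv2.imwrite(f'pics/{n}0.png',d['img'][:,:,::-1]); print(n,d['intrinsics'],d['R'],d['t'])
E
```

```text
pics
{'clock': 0.0, 'position': array([ 0.19547725, -0.61934132,  0.23023767]), 'eef_rot': array([ 9.88330395e-01,  1.52322413e-01, -1.98105653e-04, -9.34397786e-04]), 'wrist_force': array([-0.63251611,  1.06463697,  0.52882929]), 'finger_gap': 1.001266689178298}
top [[435.06879655   0.         325.19289874]
 [  0.         435.06879655 199.93350667]
 [  0.           0.           1.        ]] [[ 0.05798591 -0.99830613  0.00474442]
 [-0.9715059  -0.05752198 -0.22992934]
 [ 0.22981278  0.00872343 -0.97319576]] [0.02826291 0.61100058 0.79619932]
scene [[369.30864809   0.         322.43748335]
 [  0.         369.30864809 198.17006305]
 [  0.           0.           1.        ]] [[ 0.21842396  0.97570708 -0.01693133]
 [ 0.5583587  -0.1391873  -0.81784012]
 [-0.80032902  0.16918212 -0.57519638]] [-0.17347222 -0.26118556  1.22421221]
```

View pics/top0.png

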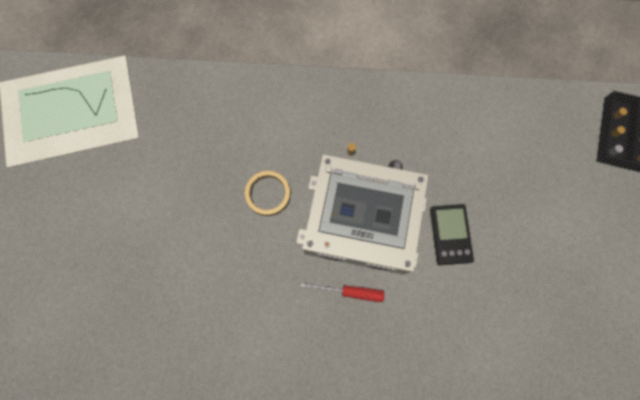

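View pics/scene0.png

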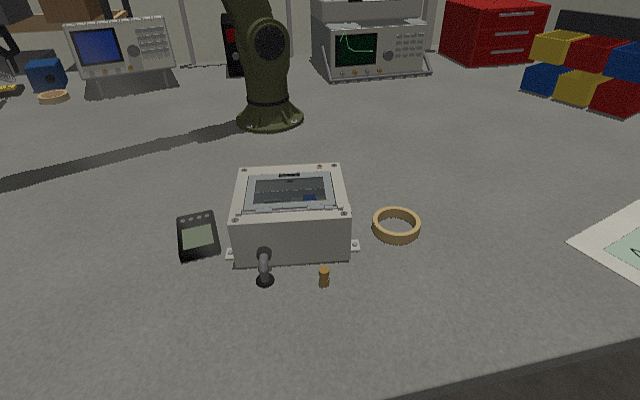

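The top view shows the box centred near (365,212), with the ridges at (362,233), blue toggle (347,210), black toggle (383,216), screwdriver (345,291), tape (268,193), tester (452,234) and adapter (351,149). The scene view confirms the cover is shut. I'll zoom in on the box next.

```bash
cat > h.py <<'E'
import numpy as np,cv2
from cell import env
from scipy.spatial.transform import Rotation as Ro
def ray(d,u,v,h):
    R=np.array(d['R']);t=np.array(d['t']);c=-R.T@t
    r=R.T@np.linalg.inv(d['intrinsics'])@np.array([u,v,1.]); return c+r*(h-c[2])/r[2]
def proj(d,X):
    p=np.array(d['intrinsics'])@(np.array(d['R'])@X+d['t']); return p[:2]/p[2]
E
python3 - <<'E'
from h import *
d=env.get_image('top'); im=d['img'][:,:,::-1]
c=cv2.resize(im[140:285,285:440],None,fx=5,fy=4*1.0*5/4,interpolation=cv2.INTER_CUBIC)[:600*5//4]
c=cv2.resize(im[145:285,290:440],None,fx=4,fy=4,interpolation=cv2.INTER_CUBIC); cv2.imwrite('pics/crop0.png',c)
E
```

```text
(no output)
```

View pics/crop0.png

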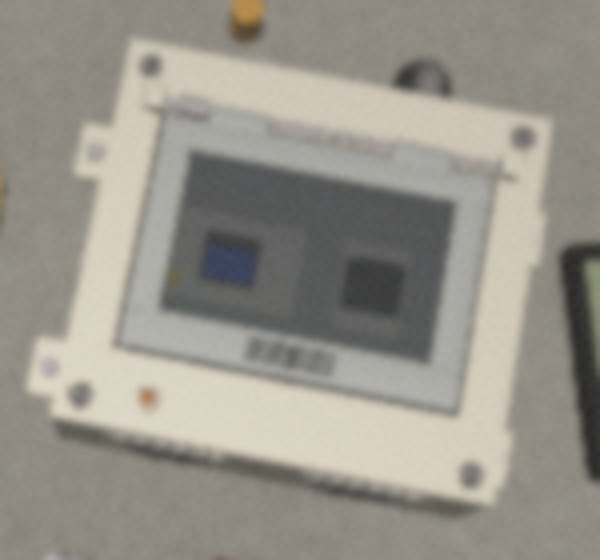

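The crop shows the deck corners at (132,40), (550,118), (490,503) and (52,415). The ridge centre is (290,356) and the cover's near corners are (115,347) and (460,412).

```bash
python3 - <<'E'
from h import *
d=env.get_image('top')
P=lambda u,v,h: ray(d,290+(u+.5)/4-.5,145+(v+.5)/4-.5,h)
C=[P(*p,.1) for p in((132,40),(550,118),(490,503),(52,415))]
TL,TR,BR,BL=C
print(np.round(C,4)); print([np.linalg.norm(C[i]-C[i-3]) for i in range(4)])
a=P(115,347,.104);b=P(460,412,.104); print('near cover',a,b,np.linalg.norm(a-b))
ex=(TL+TR-BL-BR);yaw=np.arctan2(ex[1],ex[0]); ey=TL+BL-TR-BR; print('yaw',yaw,np.arctan2(-ey[0],ey[1]),np.arctan2(-(a-b)[0],(a-b)[1]))
cen=sum(C)/4; print('cen',cen); r=P(290,356,.104); print('ridge',r)
ey=(a-b)/np.linalg.norm(a-b); ex=np.array([ey[1],-ey[0],0]); print('ridge in box (exp -46,0)',(r-cen)@ex,(r-cen)@ey,'edge exp -56', ((a+b)/2-cen)@ex,((a+b)/2-cen)@ey)
o=env.get_obs();R=Ro.from_quat(o['eef_rot']).as_matrix();print(R, o['position'])
for n,(u,v,h) in dict(tape=(268,193,.024),sd=(365,293,.02)).items(): print(n,ray(d,u,v,h))
E
```

```text
[[ 0.6929  0.0741  0.1   ]
 [ 0.665  -0.1322  0.1   ]
 [ 0.4769 -0.1051  0.1   ]
 [ 0.5058  0.1006  0.1   ]]
[np.float64(0.20819130351817372), np.float64(0.19005820113500074), np.float64(0.20772911850948383), np.float64(0.18900146504043291)]
near cover [0.53902572 0.07297808 0.104     ] [ 0.51786847 -0.0898386   0.104     ] 0.16418557162433856
yaw -0.14162568473662696 -0.13697391992764005 -0.12922114588831485
cen [ 0.58515316 -0.01566874  0.1       ]
ridge [ 0.53959291 -0.00948651  0.104     ]
ridge in box (exp -46,0) -0.04597705063897438 0.00025969984005154694 edge exp -56 -0.05716604615253502 -0.00012912233968004339
[[ 9.53601622e-01  3.01071037e-01 -4.21922866e-04]
 [ 3.01071322e-01 -9.53601029e-01  1.06659595e-03]
 [-8.12249300e-05 -1.14413650e-03 -9.99999342e-01]] [ 0.19554555 -0.61955868  0.23065435]
tape [0.62730749 0.18582661 0.024     ]
sd [ 0.43289065 -0.02673524  0.02      ]
```

The geometry fits: deck 190x208 mm, and the ridges at box (-46, 0). The box centre is (0.585, -0.016) with yaw about -0.137. I'll shut the fingers, align the tool with the box and move above the ridges.

```bash
python3 -m inch '{"hand":[-1,-1,-1,-1,-1,-1,-1,-1,-1,-1,-1],"travel":[[0,0,0],[0,0,0],[0,0,0],[0.0174,-0.0434,0],[0.0174,-0.0434,0],[0.0174,-0.0434,0],[0.0174,-0.0434,0],[0.0174,-0.0434,0],[0.0174,-0.0434,0],[0.0174,-0.0434,0],[0.0174,-0.0434,0]],"turn":[[0,0,8.47],[0,0,8.47],[0,0,8.47],[0,0,0],[0,0,0],[0,0,0],[0,0,0],[0,0,0],[0,0,0],[0,0,0],[0,0,0]]}' 40
python3 -m inch '{"hand":[-1,-1,-1,-1,-1,-1,-1,-1,-1],"travel":[[0.0174,-0.0434,0],[0.0174,-0.0434,0],[0.0174,-0.0434,0],[0.0174,-0.0434,0],[0.0174,-0.0434,0],[0.0174,-0.0434,0],[0.0174,-0.0434,0],[0,0,0],[0,0,0]],"turn":[[0,0,0],[0,0,0],[0,0,0],[0,0,0],[0,0,0],[0,0,0],[0,0,0],[0,0,0],[0,0,0]]}'
cat >> h.py <<'E'
yaw=-.137; cen=np.array([.585,-.0157,0]); B=Ro.from_euler('z',yaw).as_matrix()
def state():
    o=env.get_obs(); R=Ro.from_quat(o['eef_rot']).as_matrix()
    print('t',round(o['clock'],2),'box mm',np.round(B.T@(o['position']-cen)*1e3,1),'toolx,z in box',np.round((B.T@R)[:,[0,2]].T,3).tolist(),'F',np.round(B.T@o['wrist_force'],1),'q',np.round(o['q'],2),'gap',round(o['finger_gap'],2))
E
python3 -c "
from h import *
state(); d=env.get_image('wrist'); cv2.imwrite('pics/w1.png',d['img'][:,:,::-1]); print([np.round(proj(d,cen+B@np.array(p)),1) for p in((-.046,0,.104),(.002,.036,.08))])"
```

```text
clock: 1.3
position: [0.3817, -0.2932, 0.2314]
eef_rot: [0.998, -0.069, 0.0, 0.0]
wrist_force: [0.0, -1.2, 0.3]
finger_gap: -0.001
grasp_force: 0.0
clock: 2.2
position: [0.5435, -0.0096, 0.2309]
eef_rot: [0.998, -0.067, -0.0, -0.0]
wrist_force: [0.5, -1.1, -0.5]
finger_gap: 0.003
grasp_force: 0.0
t 2.2 box mm [-41.9   0.4 230.9] toolx,z in box [[1.0, 0.002, -0.001], [-0.001, 0.0, -1.0]] F [ 0.7 -1.  -0.5] q [ 0.54  0.14 -0.62  1.7   0.08  1.33 -1.8 ] gap 0.0
[array([318.2, 196.4]), array([273.7, 130.5])]
```

View pics/w1.png

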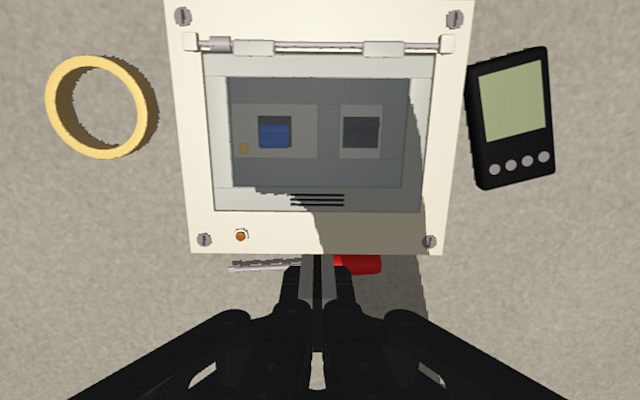

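The wrist view has the ridges at (318,200) against a predicted (318,196), so the box is within about 3 mm of where I put it. The tape and tester are clear. Next I press down.

```bash
python3 -m inch '{"hand":[-1,-1,-1,-1,-1,-1],"travel":[[0,0,0.05],[0,0,0.05],[0,0,0.017],[0,0,0.004],[0,0,0.004],[0,0,0]],"turn":[[0,0,0],[0,0,0],[0,0,0],[0,0,0],[0,0,0],[0,0,0]]}'
python3 -m inch '{"hand":[-1,-1,-1],"travel":[[0,0,0.002],[0,0,0.001],[0,0,0]],"turn":[[0,0,0],[0,0,0],[0,0,0]]}'
```

```text
clock: 2.85
position: [0.5443, -0.0117, 0.1074]
eef_rot: [0.998, -0.07, 0.001, 0.0]
wrist_force: [1.0, 0.1, 0.1]
finger_gap: -0.003
grasp_force: 0.0
clock: 3.15
position: [0.5444, -0.0111, 0.1043]
eef_rot: [0.998, -0.069, 0.001, 0.0]
wrist_force: [0.0, -0.8, 2.6]
finger_gap: 0.006
grasp_force: 1.2
```

```bash
python3 -m inch '{"hand":[-1,-1,-1,-1],"travel":[[0,0,0.001],[0,0,0.001],[0,0,0.001],[0,0,0]],"turn":[[0,0,0],[0,0,0],[0,0,0],[0,0,0]]}'
```

```text
clock: 3.55
position: [0.5444, -0.011, 0.1015]
eef_rot: [0.998, -0.069, 0.001, 0.0]
wrist_force: [-2.2, 0.2, 8.5]
finger_gap: 0.002
grasp_force: 4.2
```

```bash
python3 -m inch '{"hand":[-1,-1,-1,-1,-1,-1,-1,-1,-1],"travel":[[0,0,0.0005],[-0.01,0,-0.045],[-0.02,0,-0.045],[-0.02,0,-0.045],[0,0,0],[0,0,0],[0,0,0],[0,0,0],[0,0,0]],"turn":[[0,0,0],[0,0,0],[0,0,0],[0,0,0],[0,0,0],[0,0,0],[0,0,0],[0,0,0],[0,0,0]]}'
python3 -c "
from h import *
state()
for n in('wrist','scene'):
  d=env.get_image(n); cv2.imwrite('pics/%s2.png'%n,d['img'][:,:,::-1]); print(n,[np.round(proj(d,cen+B@np.array(p)),1) for p in((-.056,0,.101),(-.031,0,.175))])
a=cv2.imread('pics/wrist2.png');b=cv2.imread('pics/scene2.png')[130:280,160:440]
cv2.imwrite('pics/m2.png',np.vstack([cv2.resize(a,(480,300)),cv2.resize(b,(480,257))]))"
```

```text
clock: 4.45
position: [0.4935, -0.004, 0.2333]
eef_rot: [0.998, -0.069, -0.001, -0.0]
wrist_force: [0.0, -0.1, -0.0]
finger_gap: 0.002
grasp_force: 0.0
t 4.45 box mm [-92.3  -0.9 233.3] toolx,z in box [[1.0, -0.001, -0.003], [-0.003, 0.001, -1.0]] F [ 0.1 -0.1 -0. ] q [ 0.58  0.01 -0.63  1.8   0.01  1.33 -1.75] gap 0.0
wrist [array([316.7, 143.4]), array([316.7, 118.7])]
scene [array([288.9, 174.7]), array([286.2, 147.4])]
```

View pics/m2.png

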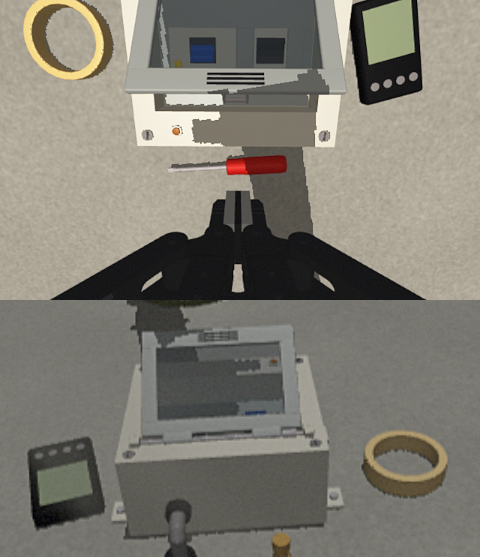

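The catch has let go and the cover stands ajar. In the wrist view its edge is at row ~124, and the scene view shows it raised. Now I tilt the fingers 30° forward in free air.

```bash
python3 -m inch '{"hand":[-1,-1,-1,-1,-1,-1],"travel":[[0,0,0],[0,0,0],[0,0,0],[0,0,0],[0,0,0],[0,0,0]],"turn":[[0,7.5,0],[0,7.5,0],[0,7.5,0],[0,7.5,0],[0,0,0],[0,0,0]]}'; python3 -c "
from h import *
state()"
```

```text
clock: 5.15
position: [0.4992, -0.0058, 0.2339]
eef_rot: [0.979, -0.068, 0.188, 0.022]
wrist_force: [0.3, -0.7, -0.2]
finger_gap: -0.003
grasp_force: 0.0
t 5.15 box mm [-86.3  -1.9 233.9] toolx,z in box [[0.928, 0.003, 0.372], [0.372, -0.018, -0.928]] F [ 0.4 -0.6 -0.2] q [ 0.25 -0.28 -0.31  2.1   0.01  0.94 -1.78] gap -0.0
```

```bash
python3 -m inch '{"hand":[-1,-1,-1,-1,-1],"travel":[[-0.0022,0,0.0217],[-0.0022,0,0.0217],[-0.0022,0,0.0217],[-0.0022,0,0.0217],[0,0,0]],"turn":[[0,0,0],[0,0,0],[0,0,0],[0,0,0],[0,0,0]]}'; python3 -c "
from h import *
state()"
```

```text
clock: 5.65
position: [0.5218, -0.0141, 0.1469]
eef_rot: [0.98, -0.071, 0.186, 0.023]
wrist_force: [-0.8, -0.5, 0.3]
finger_gap: -0.001
grasp_force: 0.0
t 5.65 box mm [-62.9  -7.  146.9] toolx,z in box [[0.93, -0.003, 0.367], [0.367, -0.021, -0.93]] F [-0.7 -0.6  0.3] q [ 0.27 -0.14 -0.34  2.17  0.08  0.74 -1.84] gap -0.0
```

```bash
python3 -m inch '{"hand":[-1,-1,-1,-1],"travel":[[0.0068,-0.0023,0.0018],[0.0068,-0.0023,0.0018],[0.0068,-0.0023,0.0018],[0,0,0]],"turn":[[0,2.8,0],[0,2.8,0],[0,2.8,0],[0,0,0]]}'; python3 -c "
from h import *
state()
d=env.get_image('wrist'); cv2.imwrite('pics/w3.png',d['img'][:,:,::-1])"
```

```text
clock: 6.05
position: [0.5444, -0.0094, 0.154]
eef_rot: [0.963, -0.068, 0.26, 0.028]
wrist_force: [-0.7, 0.9, -0.6]
finger_gap: 0.0
grasp_force: 0.3
t 6.05 box mm [-41.1   0.7 154. ] toolx,z in box [[0.863, 0.002, 0.505], [0.504, -0.021, -0.863]] F [-0.8  0.8 -0.6] q [ 0.27 -0.18 -0.37  2.24  0.15  0.57 -1.93] gap 0.0
```

View pics/w3.png

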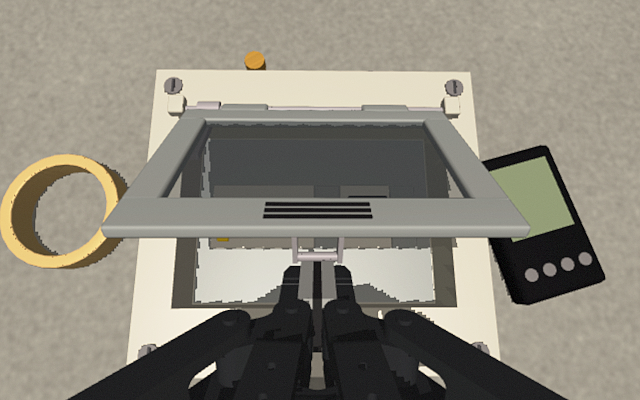

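The tilt is complete. The cover edge is at row 237 and the fingertips at row ~262, centred on the ridges at col 318. I'll check the gap numerically.

```bash
python3 -c "
from h import *
d=env.get_image('wrist')
for p in((-.0354,0,.1724),(-.038,0,.1724),(-.0316,0,.1595),(-.0411,0,.154)): print(p,np.round(proj(d,cen+B@np.array(p)),1))
R=np.array(d['R']); print('cam',B.T@(-R.T@d['t']-cen))"
```

```text
(-0.0354, 0, 0.1724) [321.6 256.7]
(-0.038, 0, 0.1724) [321.7 263.3]
(-0.0316, 0, 0.1595) [320.5 249.9]
(-0.0411, 0, 0.154) [320.4 272.3]
cam [-0.04487657  0.00485628  0.3177329 ]
```

```bash
python3 -m inch '{"hand":[-1,-1,-1,-1,-1,-1],"travel":[[0.0101,0,-0.0022],[0.0101,0,-0.0022],[0.0101,0,-0.0022],[0.0101,0,-0.0022],[0.0101,0,-0.0022],[0,0,0]],"turn":[[0,0,0],[0,0,0],[0,0,0],[0,0,0],[0,0,0],[0,0,0]]}'; python3 -c "
from h import *
state()
d=env.get_image('wrist'); cv2.imwrite('pics/w4.png',d['img'][:,:,::-1])"
```

```text
clock: 6.75
position: [0.5846, -0.0133, 0.1908]
eef_rot: [0.962, -0.068, 0.262, 0.027]
wrist_force: [0.2, -0.5, -0.3]
finger_gap: -0.001
grasp_force: 0.1
t 6.75 box mm [ -0.7   2.3 190.8] toolx,z in box [[0.861, 0.002, 0.508], [0.508, -0.019, -0.861]] F [ 0.3 -0.4 -0.3] q [ 0.27 -0.13 -0.36  2.12  0.15  0.63 -1.9 ] gap -0.0
```

View pics/w4.png

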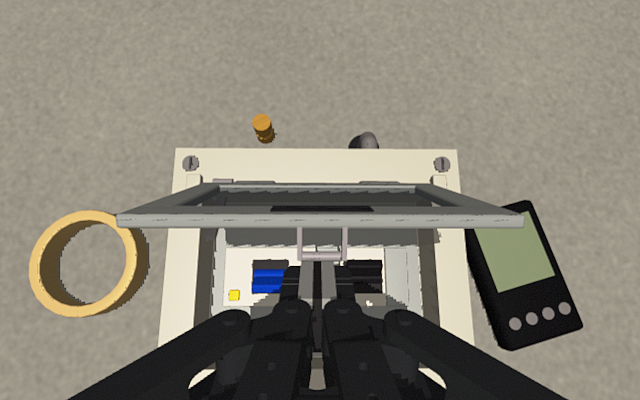

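The cover is going up, at roughly 1.2 rad: its edge is at row 220 and the fingers are underneath near (318,260). Force is negligible, so I continue over the top.

```bash
python3 -m inch '{"hand":[-1,-1,-1,-1,-1,-1,-1,-1],"travel":[[0.0124,0,0.0015],[0.0124,0,0.0015],[0.0092,0,0.0035],[0.0092,0,0.0035],[0.0092,0,0.0035],[0.0084,0,0.0055],[0.0084,0,0.0055],[0,0,0]],"turn":[[0,0,0],[0,0,0],[0,0,0],[0,0,0],[0,0,0],[0,0,0],[0,0,0],[0,0,0]]}'; python3 -c "
from h import *
state()
d=env.get_image('wrist'); cv2.imwrite('pics/w5.png',d['img'][:,:,::-1])"
```

```text
clock: 7.6
position: [0.655, -0.0239, 0.2024]
eef_rot: [0.963, -0.068, 0.26, 0.028]
wrist_force: [-0.0, 0.3, 0.1]
finger_gap: 0.001
grasp_force: 0.0
t 7.6 box mm [ 70.5   1.4 202.4] toolx,z in box [[0.863, 0.002, 0.505], [0.505, -0.02, -0.863]] F [-0.1  0.3  0.1] q [ 0.28  0.02 -0.35  1.96  0.22  0.66 -1.92] gap 0.0
```

View pics/w5.png

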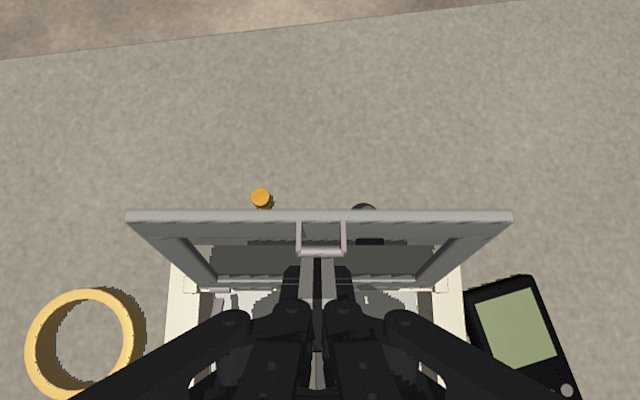

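The cover is past upright: its underside is visible, with the edge at row 213. I'll wait a moment and back off along the approach.

```bash
python3 -m inch '{"hand":[-1,-1,-1,-1,-1,-1,-1],"travel":[[0,0,0],[-0.01,0,0],[-0.01,0,-0.01],[-0.02,0,-0.03],[-0.02,0,-0.03],[0,0,0],[0,0,0]],"turn":[[0,0,0],[0,0,0],[0,0,0],[0,0,0],[0,0,0],[0,0,0],[0,0,0]]}'; python3 -c "
from h import *
state()
d=env.get_image('wrist'); cv2.imwrite('pics/w6.png',d['img'][:,:,::-1])
for th in (1.6,1.75,1.9,2.0,2.1): print(th,[np.round(proj(d,cen+B@np.array([.0645-.122*np.cos(th),y,.101+.122*np.sin(th)])),0) for y in(.081,-.081)])"
```

```text
clock: 8.35
position: [0.5672, -0.0105, 0.2334]
eef_rot: [0.962, -0.067, 0.261, 0.028]
wrist_force: [1.1, -0.3, -0.2]
finger_gap: -0.003
grasp_force: 0.0
t 8.35 box mm [-18.4   2.7 233.4] toolx,z in box [[0.862, 0.003, 0.507], [0.507, -0.021, -0.862]] F [ 1.1 -0.1 -0.2] q [ 0.27 -0.21 -0.35  2.1   0.09  0.73 -1.85] gap -0.0
1.6 [array([167., 105.]), array([475., 106.])]
1.75 [array([171.,  75.]), array([470.,  77.])]
1.9 [array([177.,  51.]), array([463.,  53.])]
2.0 [array([181.,  39.]), array([458.,  41.])]
2.1 [array([186.,  29.]), array([453.,  31.])]
```

View pics/w6.png

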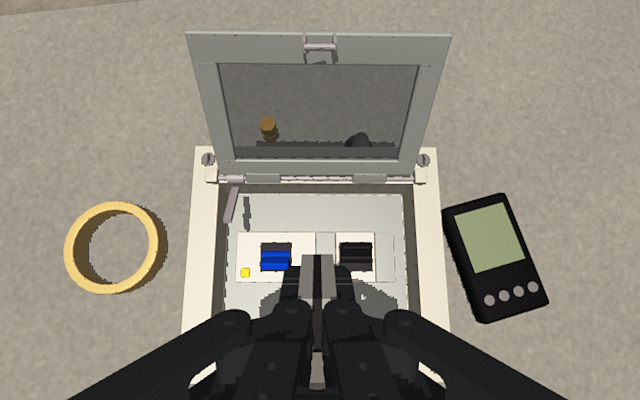

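The cover lies back at 2.1 rad: its edge is at row ~31, as predicted. The blue toggle is at about (275,260) and the black one at (356,258). I'll straighten the tool and move above the spot in front of the blue toggle.

```bash
python3 -m inch '{"hand":[-1,-1,-1,-1,-1,-1,-1,-1,-1,-1],"travel":[[0,0,0],[0,0,0],[0,0,0],[0,0,0],[0,0,0],[-0.0055,-0.0083,0.0257],[-0.0055,-0.0083,0.0257],[-0.0055,-0.0083,0.0257],[-0.0055,-0.0083,0.0257],[0,0,0]],"turn":[[0,-7.6,0],[0,-7.6,0],[0,-7.6,0],[0,-7.6,0],[0,0,0],[0,0,0],[0,0,0],[0,0,0],[0,0,0],[0,0,0]]}'; python3 -c "
from h import *
state()
d=env.get_image('wrist'); im=d['img'][:,:,::-1]
for p in((-.009,.036,.080),(.002,.048,.068),(.002,.024,.068)): print(np.round(proj(d,cen+B@np.array(p))))
hsv=cv2.cvtColor(np.ascontiguousarray(im),cv2.COLOR_BGR2HSV); m=cv2.inRange(hsv,(105,150,60),(130,255,255)); n,l,s,c=cv2.connectedComponentsWithStats(m); print(s[1:][s[1:,4]>100])
cv2.imwrite('pics/w7.png',im)"
```

```text
clock: 9.4
position: [0.5466, 0.0248, 0.1249]
eef_rot: [0.997, -0.071, -0.005, 0.009]
wrist_force: [-1.1, 0.5, -1.2]
finger_gap: -0.003
grasp_force: 0.0
t 9.4 box mm [-43.6  34.9 124.9] toolx,z in box [[1.0, -0.006, -0.009], [-0.009, -0.019, -1.0]] F [-1.2  0.3 -1.2] q [ 0.21  0.21 -0.35  1.82  0.1   1.14 -1.89] gap -0.0
[314. 172.]
[292. 147.]
[335. 147.]
[[ 289  140   46   37 1580]]
```

View pics/w7.png

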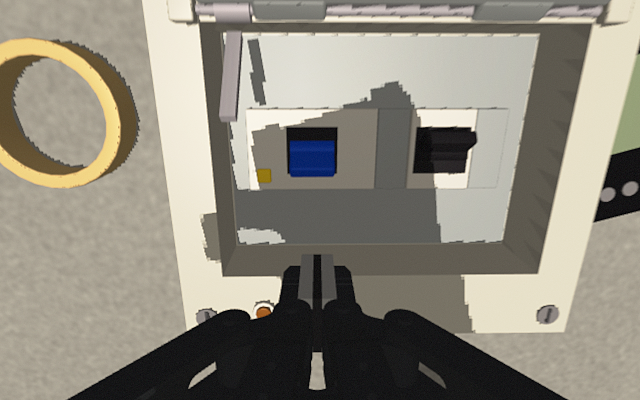

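Blue toggle centre is (312,158) and its tip edge is at row ~176, against a predicted (314,172), so it agrees within 2 mm. I descend in front of it and push toward the hinge.

```bash
python3 -m inch '{"hand":[-1,-1,-1,-1,-1,-1,-1,-1,-1,-1],"travel":[[0.007,-0.001,0],[0,0,0.02],[0,0,0.02],[0,0,0.009],[0,0,0],[0.006,0,0],[0.006,0,0],[0.006,0,0],[0.006,0,0],[0,0,0]],"turn":[[0,0,0],[0,0,0],[0,0,0],[0,0,0],[0,0,0],[0,0,0],[0,0,0],[0,0,0],[0,0,0],[0,0,0]]}'; python3 -c "
from h import *
state()"
```

```text
clock: 10.45
position: [0.5844, 0.019, 0.0839]
eef_rot: [0.997, -0.073, 0.002, 0.009]
wrist_force: [-2.3, -0.0, 12.8]
finger_gap: -0.001
grasp_force: 6.1
t 10.45 box mm [-5.3 34.3 83.9] toolx,z in box [[1.0, -0.008, 0.005], [0.005, -0.018, -1.0]] F [-2.3 -0.4 12.8] q [ 0.2   0.32 -0.34  1.78  0.14  1.07 -1.91] gap -0.0
```

The fingers rode up onto the toggle's tip (z 84 mm, 13 N upward). I'll lift and look.

```bash
python3 -m inch '{"hand":[-1,-1,-1,-1,-1],"travel":[[0,0,-0.025],[-0.02,0,-0.015],[-0.02,0,0],[0,0,0],[0,0,0]],"turn":[[0,0,0],[0,0,0],[0,0,0],[0,0,0],[0,0,0]]}'; python3 -c "
from h import *
state()
d=env.get_image('wrist'); im=d['img'][:,:,::-1]
cv2.imwrite('pics/w8.png',im)
for a in (0,.3,.65,1,1.3): print(a,[np.round(proj(d,cen+B@np.array((.000+.018*np.sin(a-.65),y,.066+.018*np.cos(a-.65))))) for y in (.048,.024)])"
```

```text
clock: 10.95
position: [0.5425, 0.0256, 0.121]
eef_rot: [0.997, -0.072, -0.0, 0.009]
wrist_force: [-0.1, 1.0, 0.2]
finger_gap: 0.004
grasp_force: 0.0
t 10.95 box mm [-47.8  35.1 121. ] toolx,z in box [[1.0, -0.008, 0.001], [0.001, -0.018, -1.0]] F [-0.2  1.   0.2] q [ 0.21  0.2  -0.36  1.84  0.1   1.12 -1.89] gap 0.0
0 [array([292., 170.]), array([338., 170.])]
0.3 [array([291., 162.]), array([338., 162.])]
0.65 [array([291., 151.]), array([338., 150.])]
1 [array([290., 138.]), array([338., 137.])]
1.3 [array([290., 128.]), array([338., 127.])]
```

View pics/w8.png

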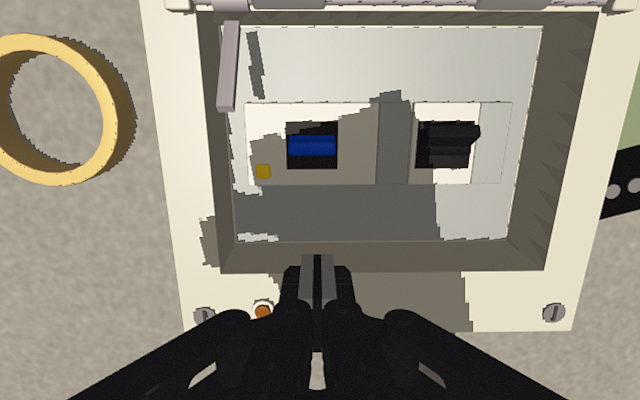

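The toggle is now roughly upright, with its tip rows at ~135–157. I descend again and check the height before pushing.

```bash
python3 -m inch '{"hand":[-1,-1,-1,-1,-1,-1],"travel":[[0.01,0,0],[0,0,0.02],[0,0,0.02],[0,0,0.009],[0,0,0],[0,0,0]],"turn":[[0,0,0],[0,0,0],[0,0,0],[0,0,0],[0,0,0],[0,0,0]]}'; python3 -c "
from h import *
state()"
```

```text
clock: 11.6
position: [0.552, 0.0235, 0.0716]
eef_rot: [0.997, -0.072, -0.001, 0.009]
wrist_force: [-0.0, -0.3, 1.3]
finger_gap: 0.004
grasp_force: 0.0
t 11.6 box mm [-38.1  34.3  71.6] toolx,z in box [[1.0, -0.008, -0.001], [-0.001, -0.018, -1.0]] F [ 0.  -0.3  1.3] q [ 0.21  0.28 -0.35  1.86  0.13  1.03 -1.91] gap 0.0
```

```bash
python3 -m inch '{"hand":[-1,-1,-1,-1,-1,-1],"travel":[[0.006,0,-0.002],[0.006,0,0],[0.006,0,0],[0.006,0,0],[0.004,0,0],[0,0,0]],"turn":[[0,0,0],[0,0,0],[0,0,0],[0,0,0],[0,0,0],[0,0,0]]}'; python3 -c "
from h import *
state()"
```

```text
clock: 12.2
position: [0.5793, 0.0194, 0.0734]
eef_rot: [0.997, -0.073, -0.001, 0.009]
wrist_force: [-0.6, -0.3, 0.7]
finger_gap: -0.001
grasp_force: 0.6
t 12.2 box mm [-10.4  34.   73.4] toolx,z in box [[1.0, -0.008, -0.001], [-0.001, -0.018, -1.0]] F [-0.5 -0.3  0.7] q [ 0.2   0.33 -0.34  1.79  0.14  1.05 -1.91] gap -0.0
```

```bash
python3 -m inch '{"hand":[-1,-1,-1,-1],"travel":[[0.003,0,0],[0.003,0,0],[0.002,0,0],[0,0,0]],"turn":[[0,0,0],[0,0,0],[0,0,0],[0,0,0]]}'; python3 -c "
from h import *
state()"
```

```text
clock: 12.6
position: [0.5827, 0.019, 0.0728]
eef_rot: [0.997, -0.072, -0.006, 0.01]
wrist_force: [-12.3, 0.5, 10.0]
finger_gap: 0.003
grasp_force: 8.3
t 12.6 box mm [-7.1 34.  72.8] toolx,z in box [[1.0, -0.008, -0.011], [-0.011, -0.02, -1.0]] F [-12.3  -1.2  10. ] q [ 0.2   0.34 -0.34  1.78  0.15  1.06 -1.91] gap 0.0
```

The force of 12 N at about the expected spot suggests the toggle is on its stop. I back off, rise and look.

```bash
python3 -m inch '{"hand":[-1,-1,-1,-1,-1,-1],"travel":[[-0.015,0,0],[-0.015,0,0],[0,0,-0.04],[-0.01,0,-0.045],[-0.01,0,-0.045],[0,0,0]],"turn":[[0,0,0],[0,0,0],[0,0,0],[0,0,0],[0,0,0],[0,0,0]]}'; python3 -c "
from h import *
state()
d=env.get_image('wrist'); im=d['img'][:,:,::-1]
s=env.get_image('scene')['img'][120:300,150:450,::-1]
cv2.imwrite('pics/w9.png',np.vstack([cv2.resize(im[:250,100:580],(560,292)),cv2.resize(s,(560,300))]))"
```

```text
clock: 13.2
position: [0.5416, 0.0288, 0.2104]
eef_rot: [0.997, -0.072, 0.005, 0.009]
wrist_force: [0.8, -1.1, 0.3]
finger_gap: -0.005
grasp_force: 0.0
t 13.2 box mm [-49.1  38.2 210.4] toolx,z in box [[1.0, -0.007, 0.012], [0.012, -0.017, -1.0]] F [ 1.  -1.   0.3] q [ 0.22  0.12 -0.36  1.75  0.06  1.28 -1.87] gap -0.0
```

View pics/w9.png

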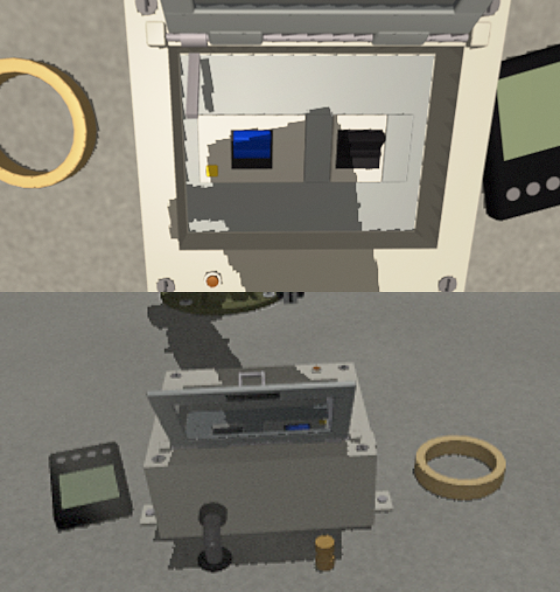

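The blue toggle now leans to the hinge side (rows ~130–158), level with the black one. The cover lies back, and the tape, tester and adapter are in place. The arm is clear, so I hand in.

```bash
python3 -c "
from cell import env
print(env.finish_job())"
```

```text
the job is handed in; nothing more can be done
None
```

The job is handed in with no verdict returned: the last pictures show the cover lying back open, the blue toggle on, the black one still on and the arm clear at 13.2 s, with the screwdriver out of view by then; on the first push the fingers slid up onto the blue toggle's tip (about 13 N, redone), and I viewed 12 pictures, over the limit of 10.

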